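Load the collar shuttle and hold it home

TASK

Drop the two brass collars into the blue cup of the loading shuttle while the shuttle is still clear of its plunger. Then push the shuttle along its slide against the sprung plunger until its nose sits solidly on the yellow hard stop, without slamming or forcing it, and finish while still holding it pressed there: do not let go, because the plunger would push it back. Leave the black collar and the plywood die block where they are.

Things in the scene. Friction and masses are not known exactly. Their poses are not given: they have to be found in the camera images.
- brass_a: Brass collar standing flat on the green mat (2 mm thick): outer diameter 24 mm, bore 12 mm, 16 mm high, 40 g. Origin at the centre of its underside, z up. To go into the cup.
- brass_b: Second brass collar, identical to the first. To go into the cup.
- black_c: Black plastic collar of the same size as the brass ones. Not wanted: leave it where it is.
- shuttle: Loose aluminium shuttle, 0.3 to 0.5 kg, between the slide's two low rails (1.5 mm play each side), sliding with 2 to 5 N of friction. Plate 150 (x) by 64 (y) by 12 mm; origin at the centre of its underside, z up, x = push direction. Nose plate 40 mm high across the front, face at x = +75 mm. Cup at x = +34, post at x = -50 mm. At the start the nose is 6 to 36 mm short of the plunger.
- cup_in (a point): Centre of the inner floor of the blue round cup on the shuttle (axes as the shuttle's), 15 mm above the shuttle's underside. Cup: outer diameter 64, inner diameter 58 mm, rim 39 mm above this point, open on top.
- post_mid (a point): Point in the middle of the shuttle's black handle post, 40 mm above the shuttle's underside. Post: 30 (shuttle x) by 24 (shuttle y) mm, from 28 mm below this point to 18 mm above it, free all round. Grip it from above across its 24 mm, or push on its rear face.
- station: Fixed loading station on the mat: steel bed 84 mm wide, 12 mm thick, from x = -170 mm; rails up to 22 mm high; at the far end a grey plunger block and a red machine housing (from x = 130 mm, 120 mm wide, 165 mm high). Origin on the bed's underside, exactly under the shuttle's origin when the shuttle is fully home; x = push direction, z up.
- stop: Hard stop fixed to the station: two yellow upright pads, 14 mm wide, 36 mm high, either side of the plunger. Origin midway between them, on the bed's top, in the plane of their front faces (station x = 75 mm); axes as the station's. The shuttle's nose meets both pads.
- plunger (a joint): Sprung steel plunger, 15 mm in diameter, between the stop pads, 26 mm above the bed's top. 0 = fully out (tip 18 mm ahead of the pads' faces); grows as it is pushed in (m); about 0.018 with the shuttle on the stop. Takes 3 N to start and 8.4 N at the stop (300 N/m); springs back when released.
- die_a: Bystander: plywood cutting-die block, 85 by 65 by 18 mm, with holes, flat on the mat. Origin under its centre.

How it is judged (in metres and radians):
On the way, in this order (a step that is already met when the one before it is completed fails the run):
1. both brass collars lie released in the cup while the plunger is still fully out (horizontal distance between each of brass_a, brass_b and cup_in below 0.03 m and z of brass_a in the frame of cup_in between -0.004 and 0.034 m and contact force between the fingers and brass_a below 0.05 N and z of brass_b in the frame of cup_in between -0.004 and 0.034 m and contact force between the fingers and brass_b below 0.05 N and value of joint plunger below 0.002 m), for 0.2 s.
2. the shuttle is pressed by the fingers onto the hard stop, the plunger pushed in (value of joint plunger above 0.0165 m and contact force between shuttle and stop above 1 N and contact force between the fingers and shuttle above 2 N), for 0.3 s.
At the end, for the whole second after the job is handed in: Both brass collars lie in the cup (not touched by the fingers); the shuttle lies flat and straight in its slide within 2 mm of home; the plunger is pushed in more than 16.5 mm; the shuttle rests on the stop with 1 to 40 N, at rest, pressed by the fingers with over 2 N (all of step 2 and horizontal distance between each of brass_a, brass_b and cup_in below 0.03 m and z of brass_a in the frame of cup_in between -0.004 and 0.034 m and contact force between the fingers and brass_a below 0.05 N and z of brass_b in the frame of cup_in between -0.004 and 0.034 m and contact force between the fingers and brass_b below 0.05 N and x of shuttle in the frame of station above -0.002 m and angle between the x axis of shuttle and the x axis of station, either way round below 0.06 rad and angle between shuttle's own z axis and vertical below 0.06 rad and linear speed of shuttle below 0.01 m/s and contact force between shuttle and stop below 40 N); the arm keeps its last pose, push and grip.
It fails at once if the shuttle is slammed into the stop (over 80 N) (contact force between shuttle and stop above 80 N).
It fails at once if the black collar is moved by more than 30 mm (distance of black_c from where it was at the start of the episode above 0.03 m).
It fails at once if the plywood die block is moved by more than 30 mm (distance of die_a from where it was at the start of the episode above 0.03 m).
It also fails if it takes over 72 s, if anything falls off the work surface, if the arm or the gripper's body presses on something with over 40 N, if the wrist force passes 120 N, or if a joint passes its speed limit or range.

ROBOT

A 7-joint arm with a two-finger parallel gripper is mounted at the origin on the work surface. World frame = base frame: x ahead of the robot, y to its left, z up, the work surface at z = 0. Lengths are in m, angles in degrees, forces in N, time in s.
With the tool pointing down it reaches from about 0.425 to 0.875 m from the base axis. Payload 4.7 kg.
Tool frame: the origin (TCP) lies between the finger pads; the fingertips stand 19 mm ahead of it and the grasp point (between the pads) is the TCP; x points along the fingers, z is the direction in which the jaws open and shut, and the axes are right-handed (so a half turn about x gives the same grasp; the last joint's range is limited). The gripper opens to 87 mm and grips with 3 to 60 N. Pads are 19 mm wide; open, the fingers measure 117 mm over their backs; the gripper's body (75 mm by 190 mm) begins 51 mm behind the grasp point.
Start: joints at [-68.405, 18.392, -4.016, 83.108, 1.295, 78.541, -3.26], TCP at [0.231, 0.608, 0.242] pointing down, gripper open.
Joint ranges: [-163.93, 163.93], [-17.29, 119.83], [-79.2, 71.16], [3.27, 140.29], [-89.18, 269.18], [5.43, 117.66], [-154.24, 154.24]. Speed limits (degrees/s): [147.25, 147.25, 180, 180, 180, 180, 180].

INTERFACE

Orientations are given as [roll, pitch, yaw] about the fixed x, y, z axes, in that order (R = Rz(yaw) Ry(pitch) Rx(roll)).
In Python, from cell import monitor, read_camera, camera_model, env, regions_of gives the robot as it stands. The module is installed in compiled form; this text tells all that it offers.
- The arm moves only by the tool step_arm, never from a script. Its argument "deltas" is a list of rows, each a list of 5 numbers: the gripper's target within -1 to 1 (fully open at 1, half-way at 0, shut at -1), then the shift along the tool's x, y, z in m, then the turn about the tool's x in degrees. A call has 1 to 12 rows; each row is the pose to reach, as a shift and turn from the pose commanded when the call began, along the tool's axes at that moment; what a row does not reach only later rows make up. A row lasts 1/8 s, in which the tool goes at most 62.5 mm and 10.7 degrees, less where a joint would pass 70% of its speed; a pose out of reach is approached as far as the arm can. A call with a gripper value outside its range is refused whole. The fingers move at their own pace and stop on an object; "newtons" is the grip in N (left out, the last holds). Time passes only in rows, so rows that repeat a pose let the fingers close. It gives the time, the measured TCP pose, the force and the opening at its end, in the units of the state.
- monitor.get_obs(): the state, without advancing time (a new reading comes with each control period).
- read_camera(name): name is "side" or "top" or "wrist"; returns (picture, depth): 420x560x3 uint8, red, green, blue; 420x560 float32, m along the optical axis (not along the pixel's ray), 0 where there is no reading.
- camera_model(name): a dict with "fx", "fy", "cx", "cy" (pixels), "xyz" and "attitude" of the camera in the world. Camera axes: x right, y down, z forward; pixel columns grow to the right and rows downward; lengths in m; the calibration is good to about 2 mm. A picture is of the moment at which its call begins: read the wrist's pose just before it. camera_model takes no time and is no camera call; for the wrist camera it gives the pose at the moment of the call.
- env.sign_off(): hands the job in, once; it reports no verdict.
Trained networks look in the newest picture that a camera, given by its name, has taken for a name from the list of things; names that differ only in an ending like _2 or _b are one class to them, and where a whole thing is asked for, a point or a joint stands for the part that bears it (a point fixed in the world has none). Each returns a list of dicts, best first, with "p" (0 to 1); they miss things now and then, are a little off and sometimes report something else, mostly with a low value. They report only what shows in the picture. A call takes as long as a camera call.
- regions_of(camera, thing): "pixels" (420x560 bool, what is visible of it) and "pixel" ([column, row] in pixels, amid what is visible of it).
The state is a dict: "time_s": time; "qpos": joint angles; "joint_velocities": joint speeds; "effort": joint torques, N m; "tool_pos": TCP position; "tool_rot": TCP orientation; "force": force on the tool from outside, world axes, zero at the start; "wrist_torque": the same for the moment, N m; "grip_width": finger opening in m.
Only numpy, scipy, OpenCV 4.12 (cv2) and the standard library are available. Lean on these libraries where they do the work, as an engineer would, in place of code of your own. Each camera call takes 0.05 s, during which the arm holds its last target. There are 200 camera calls.

## Working session

There is one attempt and no reset: what is moved stays moved. The work goes in short steps, Python scripts to look and compute and a tool call to move; the robot and the scene stay as the last step left them, time stands still between calls to the robot, and variables do not carry over. Pictures are saved under pics/ and viewed, about 8 in all and at most 12, crops included, and the job is handed in when it is done.

Besides the shell and the picture viewer there is one more tool, called after "Call:" in YAML: its name, and indented under it one key for each argument. step_arm: Moves the arm, as the interface text tells. Its arguments: {"type":"object","properties":{"deltas":{"type":"array"},"newtons":{"type":"number"}},"required":["deltas"]}

```bash
mkdir -p pics
cat > h.py <<'E'
import numpy as np, cv2
from scipy.spatial.transform import Rotation as R
from cell import monitor, read_camera, camera_model, env, regions_of
def rot(a):
    a=np.array(a,float)
    return a if a.shape==(3,3) else R.from_euler('xyz',a,degrees=True).as_matrix()
def cloud(d,m):
    v,u=np.mgrid[0:420,0:560]
    P=np.stack([(u-m['cx'])/m['fx']*d,(v-m['cy'])/m['fy']*d,d],-1)
    W=P@rot(m['attitude']).T+np.array(m['xyz'])
    W[d<=0]=np.nan
    return W
def save(n,p): cv2.imwrite('pics/'+n,cv2.cvtColor(p,cv2.COLOR_RGB2BGR))
E
python3 - <<'E'
from h import *
o=monitor.get_obs(); print(o)
P=[]
for c in('top','side'):
    m=camera_model(c); print(c,m)
    p,d=read_camera(c); W=cloud(d,m); np.save(c+'W.npy',W); P.append(p)
    for t in['brass_a','black_c','shuttle','cup_in','post_mid','station','stop','plunger','die_a']:
        for r in regions_of(c,t)[:3]:
            w=W[r['pixels']]; w=w[~np.isnan(w[:,0])]
            if len(w): 
                h=np.percentile(w[:,2],95); tp=w[w[:,2]>h-.006]
                print(c,t,round(r['p'],2),np.round(r['pixel']),len(w),'med',np.median(w,0).round(3),'top',((tp.min(0)+tp.max(0))/2).round(4))
save('a.png',cv2.resize(np.vstack(P),(400*560//420*1,600) if 0 else (400,600))) 
save('top.png',P[0]);save('side.png',P[1])
E
```

```text
{'time_s': 0.0, 'qpos': array([-68.4067831 ,  18.43977494,  -4.01561411,  83.17493666,
         1.29516535,  78.54147959,  -3.25842313]), 'joint_velocities': array([-0.05961655,  0.04163041,  0.06142754,  0.11680462, -0.03435708,
        0.0550062 , -0.04357896]), 'effort': array([ 4.82808025e-05, -4.91281736e+01, -4.03738786e-01, -3.12536788e+01,
       -6.39250455e-02,  4.34551982e-02,  1.73414060e-04]), 'tool_pos': array([0.23052493, 0.60718928, 0.24045309]), 'tool_rot': array([-176.94182267,   89.88890482, -107.72360084]), 'force': array([-0.25263702, -0.14225089,  0.35378908]), 'wrist_torque': array([ 0.02710508,  0.01662885, -0.03941788]), 'grip_width': 0.08686569270093325}
top {'fx': 422.8810774404128, 'fy': 422.8810774404128, 'cx': 277.176704291737, 'cy': 210.2889904775038, 'xyz': array([ 0.38951344, -0.13472393,  0.99609269]), 'attitude': array([-172.4425309 ,    0.35318963,  -91.66553071])}
top brass_a 0.52 [350. 200.] 62 med [ 0.531 -0.3    0.016] top [ 0.5305 -0.2999  0.0177]
top shuttle 0.81 [223. 241.] 1925 med [ 0.458 -0.007  0.027] top [ 0.4649 -0.0095  0.0697]
top cu
[... 1032 characters left out ...]
e 0.9 [257. 186.] 1862 med [ 0.458 -0.022  0.043] top [ 0.4634 -0.007   0.0689]
side cup_in 0.95 [254. 185.] 1900 med [ 0.457 -0.019  0.043] top [ 0.4634 -0.007   0.0689]
side post_mid 0.7 [255. 188.] 1878 med [ 0.457 -0.019  0.043] top [ 0.4634 -0.007   0.0689]
side station 0.72 [270. 138.] 5407 med [0.503 0.154 0.066] top [0.5262 0.2318 0.1598]
side stop 0.67 [410. 335.] 2906 med [ 0.627 -0.378  0.019] top [ 0.6316 -0.3723  0.0186]
side stop 0.61 [278. 154.] 168 med [0.512 0.112 0.044] top [0.4931 0.0935 0.0495]
side plunger 0.58 [244. 302.] 256 med [ 0.418 -0.298  0.015] top [ 0.418  -0.294   0.0159]
side die_a 0.58 [401. 337.] 2938 med [ 0.628 -0.378  0.019] top [ 0.6316 -0.3712  0.0186]
```

View pics/top.png

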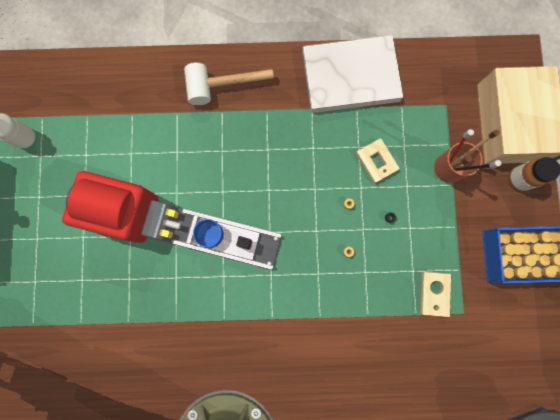

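The top view shows the brass collars at (349,204) and (349,252), and the black one at (390,217). The cup is at (208,233), the post at (244,243), and the dies at (378,160) and (436,293). Next I need the slide direction and the cup and post centres.

```bash
cat > g.py <<'E'
from h import *
for c in('top','side'):
    W=np.load(c+'W.npy'); p=cv2.imread(f'pics/{c}.png').astype(int); B,G,Rr=p[...,0],p[...,1],p[...,2]
    x,y,z=W[...,0],W[...,1],W[...,2]
    reg=(x>.33)&(x<.6)&(y>-.25)&(y<.15)
    rim=reg&(z>.055)&(z<.08)&(B>Rr+50)
    q=W[rim][:,:2]; c0,r=cv2.minEnclosingCircle(q.astype(np.float32)); print(c,'cup',np.round(c0,4),r,len(q), np.nanpercentile(z[rim],90))
    po=reg&(z>.06)&(z<.08)&(B<70)&(Rr<70)&(y<c0[1]-.04)
    q=W[po][:,:2].astype(np.float32); print('post',((q.min(0)+q.max(0))/2).round(4),cv2.minAreaRect(q),len(q),np.median(z[po]))
    ho=(z>.08)&(Rr>G+60)&(y>.1)&(y<.4)&(x>.3)&(x<.7)
    print('housing',cv2.minAreaRect(W[ho][:,:2].astype(np.float32)))
    ra=reg&(z>.025)&(z<.045)&(y<.05)
    print('rails',cv2.minAreaRect(W[ra][:,:2].astype(np.float32)))
    ye=(Rr>150)&(G>120)&(B<90)&(y>.03)&(y<.17)&(z>.025)&(x>.4)&(x<.6)
    n,l,s,ce=cv2.connectedComponentsWithStats(ye.astype(np.uint8))
    for i in range(1,n):
        if s[i,4]>8: w=W[l==i]; print('pad',s[i,4],w.mean(0).round(4),w.min(0).round(4),w.max(0).round(4))
    br=(Rr>B+60)&(G>B+20)&(z>.010)&(z<.03)&(y<-.2)&(y>-.34)&(x>.36)&(x<.58)
    n,l,s,ce=cv2.connectedComponentsWithStats(br.astype(np.uint8))
    for i in range(1,n):
        if s[i,4]>15: w=W[l==i]; print('brass',ce[i].round(),s[i,4],((w.min(0)+w.max(0))/2).round(4))
o=monitor.get_obs(); print('tool R',rot(o['tool_rot']).round(3))
E
python3 g.py
```

```text
top cup [0.4676 0.0235] 0.032015178352594376 169 0.06918131546263998
post [ 0.4435 -0.0581] ((0.4433055520057678, -0.05817973613739014), (0.026831237599253654, 0.019644279032945633), 74.12724304199219) 113 0.07110181628804324
housing ((0.5280361771583557, 0.22954311966896057), (0.148663729429245, 0.11785672605037689), 73.53227996826172)
rails ((0.4505522549152374, -0.035806767642498016), (0.19064517319202423, 0.0815976932644844), 74.08698272705078)
pad 11 [0.5206 0.1167 0.0483] [0.5122 0.1124 0.0453] [0.5261 0.1193 0.0511]
pad 15 [0.5139 0.1015 0.0436] [0.5091 0.0988 0.0345] [0.5207 0.1106 0.0509]
pad 10 [0.4752 0.1316 0.0447] [0.4675 0.1299 0.0278] [0.4826 0.133  0.0503]
pad 12 [0.4695 0.114  0.0415] [0.4648 0.1125 0.0321] [0.4756 0.1154 0.0494]
brass [349. 203.] 62 [ 0.5305 -0.3012  0.0158]
brass [349. 251.] 63 [ 0.4189 -0.294   0.017 ]
side cup [0.4677 0.0247] 0.03358000889420509 345 0.06763797184848151
post [ 0.4432 -0.0578] ((0.44355401396751404, -0.05528157949447632), (0.03181370347738266, 0.023389682173728943), 71.93339538574219) 171 0.07042594607762526
housing ((0.5273174047470093, 0.22683945298194885), (0.1431363970041275, 0.1152813658118248), 73.78453063964844)
rails ((0.4506470561027527, -0.03164975345134735), (0.19232133030891418, 0.08109615743160248), 71.57869720458984)
pad 25 [0.4708 0.1224 0.049 ] [0.4649 0.114  0.0461] [0.477  0.1329 0.0512]
pad 25 [0.5165 0.1094 0.0491] [0.509  0.1029 0.0451] [0.5239 0.1162 0.051 ]
brass [322. 296.] 177 [ 0.5302 -0.3002  0.0146]
brass [246. 300.] 177 [ 0.4181 -0.2938  0.0148]
tool R [[ 0.    -0.935  0.355]
 [ 0.     0.355  0.935]
 [-1.    -0.     0.   ]]
```

View pics/side.png

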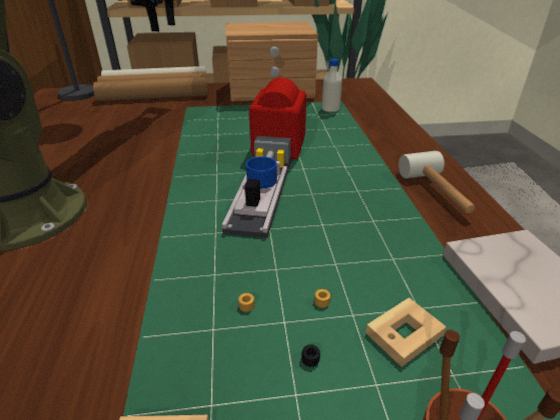

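The side view agrees: brass at (246,300) and (322,297), black at (311,355), post at (253,190), cup at (262,172). The slide yaw is about 73.5°. I'll turn the tool +85.6° so its y axis lies along the push direction, then go over brass_a by way of a waypoint.

Call:
step_arm:
  deltas:
    - [0.2,0,-0.385,-0.397,85.6]
    - [0.2,0,-0.385,-0.397,85.6]
    - [0.2,0,-0.385,-0.397,85.6]
    - [0.2,0,-0.385,-0.397,85.6]
    - [0.2,0,-0.385,-0.397,85.6]
    - [0.2,0,-0.385,-0.397,85.6]
    - [0.2,0,-0.385,-0.397,85.6]
    - [0.2,0,-0.385,-0.397,85.6]
    - [0.2,0,-0.385,-0.397,85.6]
    - [0.2,0,-0.385,-0.397,85.6]
    - [0.2,0,-0.602,-0.743,85.6]
    - [0.2,0,-0.602,-0.743,85.6]
  newtons: 20

```text
time_s: 2.5
tool_pos: [0.4745, -0.0224, 0.2418]
tool_rot: [50.0, 89.9, 33.9]
force: [1.5, 0.3, 1.1]
grip_width: 0.0522
```

Call:
step_arm:
  deltas:
    - [0.2,0,-0.252,0.131,0]
    - [0.2,0,-0.252,0.131,0]
    - [0.2,0,-0.252,0.131,0]
    - [0.2,0,-0.252,0.131,0]
    - [0.2,0,-0.252,0.131,0]
    - [0.2,0.06,-0.252,0.131,0]
    - [0.2,0.12,-0.252,0.131,0]
    - [0.2,0.16,-0.252,0.131,0]
    - [0.2,0.16,-0.252,0.131,0]

```text
time_s: 3.62
tool_pos: [0.5273, -0.2986, 0.0782]
tool_rot: [168.3, 89.6, 152.0]
force: [0.6, -0.4, 0.5]
grip_width: 0.0521
```

Run:
```python
from h import *
o=monitor.get_obs(); m=camera_model('wrist'); p,d=read_camera('wrist'); W=cloud(d,m); save('w1.png',p)
print(o['tool_pos'],o['tool_rot'],o['grip_width'])
p=p.astype(int);x,y,z=W[...,0],W[...,1],W[...,2]
br=(p[...,0]>p[...,2]+60)&(p[...,1]>p[...,2]+20)&(z>.012)&(z<.03)
n,l,s,ce=cv2.connectedComponentsWithStats(br.astype(np.uint8))
for i in range(1,n):
    if s[i,4]>60: w=W[l==i]; print(ce[i].round(),s[i,4],((w.min(0)+w.max(0))/2).round(4),np.ptp(w,axis=0).round(3))
```

```text
[ 0.52731178 -0.29855097  0.07820958] [168.25919887  89.58958234 151.96077481] 0.05206655797197138
[281. 228.] 701 [ 0.5322 -0.2977  0.016 ] [0.023 0.023 0.008]
[440. 231.] 363 [ 0.638  -0.3313  0.0166] [0.034 0.019 0.009]
[132. 247.] 66 [ 0.424  -0.2827  0.015 ] [0.013 0.006 0.006]
```

View pics/w1.png

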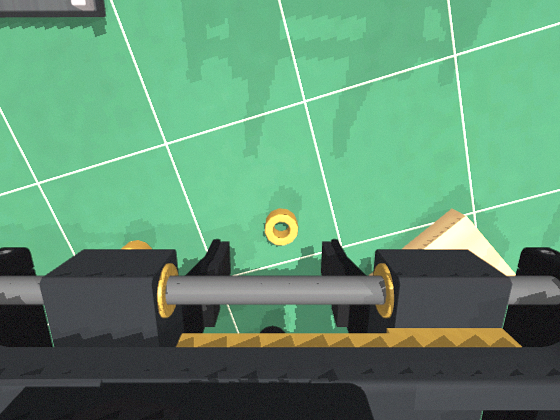

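The wrist view shows the collar at (281,228), midway between the fingers, and nothing is in the way of the descent.

Call:
step_arm:
  deltas:
    - [0.2,0.03,0.0,0.003,0]
    - [0.2,0.055,0.0,0.003,0]
    - [0.2,0.055,0.0,0.003,0]
    - [-0.7,0.055,0.0,0.003,0]
    - [-0.7,0.055,0.0,0.003,0]
    - [-0.7,0.055,0.0,0.003,0]
    - [-0.7,0.055,0.0,0.003,0]
    - [-0.7,0.055,0.0,0.003,0]
  newtons: 20

```text
time_s: 4.68
tool_pos: [0.532, -0.3023, 0.0272]
tool_rot: [26.6, 90.0, 10.2]
force: [-1.4, 0.8, 5.6]
grip_width: 0.0225
```

Call:
step_arm:
  deltas:
    - [-0.7,-0.03,0,0,0]
    - [-0.7,-0.08,0,0,0]
    - [-0.7,-0.12,0,0,0]
    - [-0.7,-0.12,0,0,0]

```text
time_s: 5.18
tool_pos: [0.5335, -0.3036, 0.1499]
tool_rot: [-3.7, 89.6, -20.1]
force: [0.1, 0.8, -0.5]
grip_width: 0.0229
```

Run:
```python
from h import *
o=monitor.get_obs(); print(o['tool_pos'],o['grip_width'],o['force'])
p,d=read_camera('side'); save('s2.png',cv2.resize(p[100:380,150:430],(560,560)))
```

```text
[ 0.5335283  -0.30359927  0.14987738] 0.02288732157401626 [ 0.14119066  0.76085214 -0.46959741]
```

View pics/s2.png

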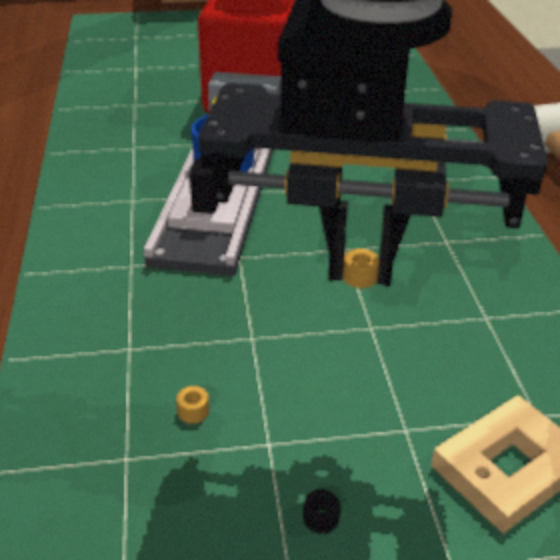

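brass_a is held upright at the fingertips (crop 360,267). I'll carry it to the cup and aim 10 mm forward of centre, which leaves room for the second collar.

Call:
step_arm:
  deltas:
    - [-0.7,0,0.306,-0.156,0]
    - [-0.7,0,0.306,-0.156,0]
    - [-0.7,0,0.306,-0.156,0]
    - [-0.7,0,0.306,-0.156,0]
    - [-0.7,0,0.306,-0.156,0]
    - [-0.7,0,0.306,-0.156,0]
    - [-0.7,0.03,0.306,-0.156,0]
    - [-0.7,0.052,0.306,-0.156,0]
    - [-0.7,0.052,0.306,-0.156,0]
    - [-0.7,0.052,0.306,-0.156,0]

```text
time_s: 6.48
tool_pos: [0.4683, 0.0352, 0.0945]
tool_rot: [-121.1, 90.0, -137.5]
force: [0.4, 0.8, 0.1]
grip_width: 0.0228
```

Run:
```python
from h import *
o=monitor.get_obs(); print(o['tool_pos'],o['tool_rot'],o['grip_width'],o['force'])
m=camera_model('wrist');p,d=read_camera('wrist'); save('w2.png',p); W=cloud(d,m)
p=p.astype(int);z=W[...,2]
rim=(p[...,2]>p[...,0]+50)&(z>.055)&(z<.08); q=W[rim][:,:2].astype(np.float32)
if len(q)>20: print(cv2.minEnclosingCircle(q),len(q))
```

```text
[0.46833106 0.03518493 0.09453831] [-121.12469437   89.96818387 -137.52777809] 0.02276286398460069 [0.42553959 0.82966829 0.05008699]
((0.46812474727630615, 0.02726035565137863), 0.03223568946123123) 1444
```

View pics/w2.png

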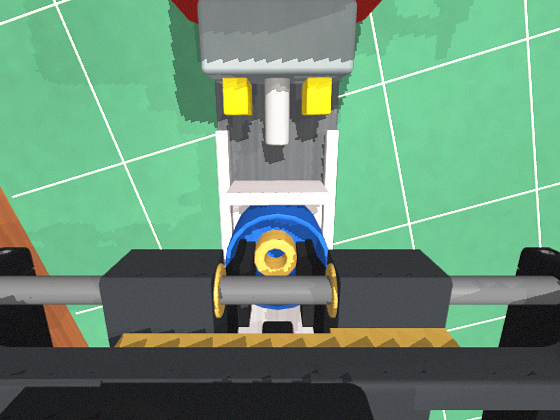

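The collar is over the cup at (277,253). The slide is straight in the view and the nose is well short of the plunger tip at (277,140). Releasing, then going on to brass_b.

Call:
step_arm:
  deltas:
    - [0.2,0,0,0,0]
    - [0.2,0,0,0,0]
    - [0.2,0,0,0,0]
    - [0.2,-0.055,0,0,0]
    - [0.2,-0.055,-0.33,0.045,0]
    - [0.2,-0.055,-0.33,0.045,0]
    - [0.2,-0.055,-0.33,0.045,0]
    - [0.2,-0.055,-0.33,0.045,0]
    - [0.2,-0.055,-0.33,0.045,0]
    - [0.2,-0.055,-0.33,0.045,0]
    - [0.2,0.005,-0.33,0.045,0]
    - [0.2,0.005,-0.33,0.045,0]

```text
time_s: 8.02
tool_pos: [0.4152, -0.2927, 0.0862]
tool_rot: [-174.4, 89.5, 169.1]
force: [-1.0, -0.6, -0.0]
grip_width: 0.052
```

Run:
```python
from h import *
o=monitor.get_obs(); m=camera_model('wrist'); p,d=read_camera('wrist'); W=cloud(d,m)
print(o['tool_pos'],o['tool_rot'],o['grip_width'])
p=p.astype(int);z=W[...,2]
br=(p[...,0]>p[...,2]+60)&(p[...,1]>p[...,2]+20)&(z>.012)&(z<.03)
n,l,s,ce=cv2.connectedComponentsWithStats(br.astype(np.uint8))
for i in range(1,n):
    if s[i,4]>60: w=W[l==i]; print(ce[i].round(),s[i,4],((w.min(0)+w.max(0))/2).round(4),np.ptp(w,axis=0).round(3))
m=camera_model('top');p,d=read_camera('top'); W=cloud(d,m); save('t3.png',cv2.resize(p[150:310,140:420],(800,457)))
```

```text
[ 0.41518441 -0.29269691  0.08617728] [-174.39779127   89.48002928  169.14234072] 0.05197446196128931
[280. 224.] 649 [ 0.4196 -0.2914  0.0158] [0.023 0.023 0.008]
[537. 236.] 470 [ 0.5982 -0.3553  0.0165] [0.036 0.026 0.009]
```

View pics/t3.png

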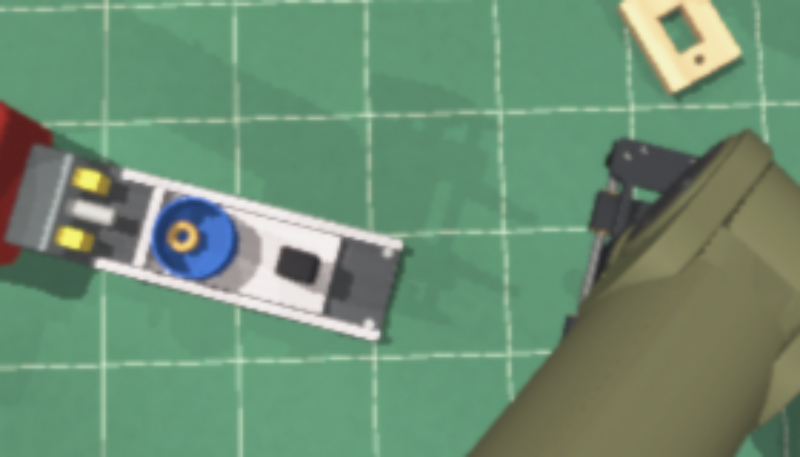

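brass_a lies flat in the front part of the cup (crop 183,236). Now picking brass_b.

Call:
step_arm:
  deltas:
    - [0.2,0.03,0,0.003,0]
    - [0.2,0.06,0,0.003,0]
    - [0.2,0.06,0,0.003,0]
    - [-0.7,0.06,0,0.003,0]
    - [-0.7,0.06,0,0.003,0]
    - [-0.7,0.06,0,0.003,0]
    - [-0.7,0.06,0,0.003,0]
    - [-0.7,0.06,0,0.003,0]
    - [-0.7,0.02,0,0.003,0]
    - [-0.7,-0.04,0,0.003,0]
    - [-0.7,-0.07,0,0.003,0]
    - [-0.7,-0.07,0,0.003,0]

```text
time_s: 9.62
tool_pos: [0.4228, -0.2955, 0.1615]
tool_rot: [9.8, 89.7, -6.5]
force: [-0.6, -0.2, -0.8]
grip_width: 0.0231
```

Call:
step_arm:
  deltas:
    - [-0.7,0,0.31,-0.047,0]
    - [-0.7,0,0.31,-0.047,0]
    - [-0.7,0,0.31,-0.047,0]
    - [-0.7,0,0.31,-0.047,0]
    - [-0.7,0,0.31,-0.047,0]
    - [-0.7,0,0.31,-0.047,0]
    - [-0.7,0.04,0.31,-0.047,0]
    - [-0.7,0.067,0.31,-0.047,0]
    - [-0.7,0.067,0.31,-0.047,0]
    - [-0.7,0.067,0.31,-0.047,0]

```text
time_s: 10.88
tool_pos: [0.4639, 0.0152, 0.0929]
tool_rot: [-53.6, 90.0, -70.1]
force: [0.4, -0.3, -0.8]
grip_width: 0.023
```

Call:
step_arm:
  deltas:
    - [0.2,0,0,0,0]
    - [0.2,0,0,0,0]
    - [0.2,0,0,0,0]
    - [0.2,-0.055,0,0,0]
    - [0.2,-0.055,-0.076,0.001,0]
    - [0.2,-0.055,-0.076,0.001,0]
    - [0.2,-0.055,-0.076,0.001,0]
    - [0.2,-0.055,-0.076,0.001,0]

```text
time_s: 11.88
tool_pos: [0.4434, -0.056, 0.1474]
tool_rot: [158.7, 90.0, 142.4]
force: [0.0, 0.2, 0.5]
grip_width: 0.0523
```

Run:
```python
from h import *
o=monitor.get_obs(); m=camera_model('wrist'); p,d=read_camera('wrist'); W=cloud(d,m); save('w4.png',p)
print(o['tool_pos'],o['tool_rot'],o['grip_width'],o['force'])
p=p.astype(int);z=W[...,2]
po=(p.max(2)<75)&(z>.062)&(z<.08); n,l,s,ce=cv2.connectedComponentsWithStats(po.astype(np.uint8))
for i in range(1,n):
    if s[i,4]>60: print('post?',ce[i].round(),s[i,4],cv2.minAreaRect(W[l==i][:,:2].astype(np.float32)))
rim=(p[...,2]>p[...,0]+50)&(z>.055)&(z<.08); q=W[rim][:,:2].astype(np.float32)
if len(q)>20: print('cup',cv2.minEnclosingCircle(q),len(q))
```

```text
[ 0.44339535 -0.05599167  0.14737898] [158.70814706  89.98609433 142.41225691] 0.05227238391804181 [0.04786967 0.24744398 0.54077282]
post? [275. 219.] 1202 ((0.44482001662254333, -0.05278312787413597), (0.02930566482245922, 0.022909151390194893), 74.15218353271484)
cup ((0.4681120216846466, 0.027155039831995964), 0.031971465796232224) 1848
```

View pics/w4.png

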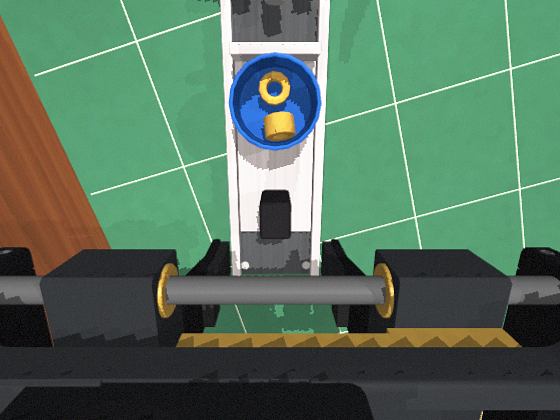

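Both collars are in the cup: a upright at (275,88), b on its side at (280,126), which stays within the judged limits. The post is at (275,215). Going down to grip it.

Call:
step_arm:
  deltas:
    - [0.2,0.04,0.001,0.001,0]
    - [0.2,0.07,0.001,0.001,0]
    - [0.2,0.089,0.001,0.001,0]
    - [0.2,0.089,0.001,0.001,0]
    - [-0.7,0.089,0.001,0.001,0]
    - [-0.7,0.089,0.001,0.001,0]
    - [-0.7,0.089,0.001,0.001,0]
    - [-0.7,0.089,0.001,0.001,0]
    - [-0.7,0.089,0.001,0.001,0]
    - [-0.7,0.089,0.001,0.001,0]
  newtons: 40

```text
time_s: 13.18
tool_pos: [0.4443, -0.0563, 0.0589]
tool_rot: [144.9, 89.9, 128.5]
force: [-3.4, 0.8, 6.5]
grip_width: 0.0232
```

Call:
step_arm:
  deltas:
    - [-0.7,0,0.003,0,0]
    - [-0.7,0,0.006,0,0]
    - [-0.7,0,0.009,0,0]
    - [-0.7,0,0.012,0,0]
    - [-0.7,0,0.015,0,0]
    - [-0.7,0,0.018,0,0]
    - [-0.7,0,0.021,0,0]
    - [-0.7,0,0.024,0,0]

```text
time_s: 14.18
tool_pos: [0.4503, -0.0367, 0.0589]
tool_rot: [-110.4, 89.8, -126.9]
force: [-5.4, -7.8, 9.3]
grip_width: 0.0236
```

Call:
step_arm:
  deltas:
    - [-0.7,0,0.002,0,0]
    - [-0.7,0,0.004,0,0]
    - [-0.7,0,0.006,0,0]
    - [-0.7,0,0.008,0,0]
    - [-0.7,0,0.01,0,0]
    - [-0.7,0,0.012,0,0]
    - [-0.7,0,0.014,0,0]

```text
time_s: 15.05
tool_pos: [0.4536, -0.0254, 0.0589]
tool_rot: [-107.9, 89.6, -124.4]
force: [-7.8, -12.2, 13.3]
grip_width: 0.0232
```

```bash
cat > chk.py <<'E'
from h import *
o=monitor.get_obs(); f=o['force']; print(o['tool_pos'].round(4),'f_u',f[0]*.282+f[1]*.959,'f_v',-.959*f[0]+.282*f[1],f.round(1),'travel',(o['tool_pos'][:2]-[.4443,-.0563])@[.282,.959],o['grip_width'])
E
python3 chk.py
```

```text
[ 0.4536 -0.0254  0.0589] f_u -13.93997670146495 f_v 4.027639960514594 [ -7.8 -12.2  13.3] travel 0.032244472138095705 0.023208665433564216
```

Call:
step_arm:
  deltas:
    - [-0.7,0,0.002,0,0]
    - [-0.7,0,0.004,0,0]
    - [-0.7,0,0.006,0,0]
    - [-0.7,0,0.008,0,0]
    - [-0.7,0,0.01,0,0]
    - [-0.7,0,0.011,0,0]
    - [-0.7,0,0.012,0,0]

```text
time_s: 15.92
tool_pos: [0.4565, -0.0157, 0.0589]
tool_rot: [-107.5, 89.5, -124.1]
force: [-8.8, -17.1, 15.9]
grip_width: 0.0239
```

```bash
python3 chk.py
```

```text
[ 0.4565 -0.0157  0.0589] f_u -18.927954542729417 f_v 3.6526638912039315 [ -8.8 -17.1  15.9] travel 0.04240648506714191 0.023890855620735365
```

Call:
step_arm:
  deltas:
    - [-0.7,0,0.001,0,0]
    - [-0.7,0,0.002,0,0]
    - [-0.7,0,0.003,0,0]
    - [-0.7,0,0.004,0,0]

```text
time_s: 16.42
tool_pos: [0.4574, -0.0124, 0.0589]
tool_rot: [-107.6, 89.4, -124.2]
force: [-10.5, -18.7, 17.2]
grip_width: 0.0239
```

```bash
python3 chk.py
```

```text
[ 0.4574 -0.0124  0.0589] f_u -20.847133652392287 f_v 4.777383424575663 [-10.5 -18.7  17.2] travel 0.045750731125930325 0.023852060288577427
```

Call:
step_arm:
  deltas:
    - [-0.7,0,0.001,0,0]
    - [-0.7,0,0.002,0,0]
    - [-0.7,0,0.003,0,0]
    - [-0.7,0,0.004,0,0]

```text
time_s: 16.92
tool_pos: [0.4576, -0.0118, 0.0588]
tool_rot: [-106.2, 89.1, -122.9]
force: [-13.6, -26.4, 21.0]
grip_width: 0.0239
```

```bash
python3 chk.py
```

```text
[ 0.4576 -0.0118  0.0588] f_u -29.10564879580813 f_v 5.598699177078381 [-13.6 -26.4  21. ] travel 0.046411865972646814 0.023925093261136163
```

The travel has stopped at 46.4 mm against 46.6 mm predicted, and the force has jumped by 8 N, so the nose is on the stop. I'll add a little press, hold it and check.

Call:
step_arm:
  deltas:
    - [-0.7,0,0.001,0,0]
    - [-0.7,0,0.002,0,0]
    - [-0.7,0,0.002,0,0]
    - [-0.7,0,0.002,0,0]
    - [-0.7,0,0.002,0,0]
    - [-0.7,0,0.002,0,0]

```text
time_s: 17.68
tool_pos: [0.4576, -0.0116, 0.0588]
tool_rot: [-105.9, 89.0, -122.6]
force: [-15.0, -29.2, 23.3]
grip_width: 0.024
```

```bash
python3 chk.py
python3 - <<'E'
from h import *
p,d=read_camera('wrist'); q,_=read_camera('top')
save('w5.png',np.hstack([cv2.resize(p[:240,130:430],(400,320)),cv2.resize(q[170:290,100:250],(400,320))]))
E
```

```text
[ 0.4576 -0.0116  0.0588] f_u -32.24543227325554 f_v 6.181359970293837 [-15.  -29.2  23.3] travel 0.046635067077019185 0.023991275242217718
```

View pics/w5.png

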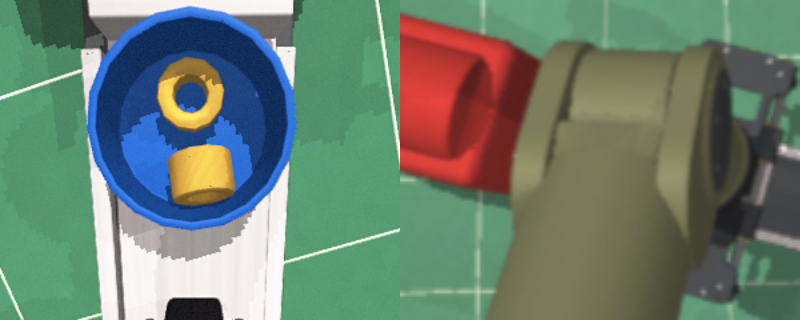

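```bash
python3 - <<'E'
from h import *
print(env.sign_off())
E
python3 chk.py
```

```text
the job is handed in; nothing more can be done
None
the job is handed in; nothing more can be done
```

I dropped both brass collars into the cup while the shuttle was still about 28 mm short of the plunger. I then gripped the post, pushed the shuttle slowly onto the yellow stop, and handed the job in at about 18 s while still pressing. No verdict was reported.

- **On the stop:** the shuttle stopped after 46.6 mm of travel, matching the camera estimate of 46.6 mm. The push force then rose sharply from 21 to 32 N with almost no further movement. I estimate about 10 N of that is on the stop. I could not see the nose and pads touching in the last pictures, so this rests on travel and force.
- **Collars:** the last wrist picture shows both in the cup. brass_a is flat and brass_b has tipped onto its side, which is still within the judged limits.
- **Shuttle:** it looked straight in the slide. The tool was tilted about 1° under the push.
- **Black collar and die block:** I never touched them, but I did not measure them again at the end.

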